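Bring the ring under the loupe on the braked slide

ROBOT

A 7-joint arm with a two-finger parallel gripper is mounted at the origin on the work surface. World frame = base frame: x ahead of the robot, y to its left, z up, the work surface at z = 0. Lengths are in mm, angles in rad, forces in N, time in s.
With the tool pointing down it reaches from about 400 to 875 mm from the base axis. Payload 6.5 kg.
Tool frame: the origin (TCP) lies at the very end of the fingers, on their centre line; the grasp point (between the pads) lies 19 mm behind it (arm.grip_depth is the distance from the TCP to the grasp point, in mm); z points along the fingers, y is the direction in which the jaws open and shut (so a half turn about z gives the same grasp; the last joint's range is limited). The gripper opens to 88 mm and grips with 3 to 60 N. Pads are 18 mm wide; open, the fingers measure 123 mm over their backs; the gripper's body (75 mm by 187 mm) begins 45 mm behind the grasp point.
Start: joints at [1.108, 0.536, -0.004, 1.538, 0.003, 1.067, -0.071], TCP at [251.2, -599.49, 238.716] pointing down, gripper open.
Joint ranges: [-2.7, 2.7], [-0.37, 2.16], [-1.27, 1.26], [0.24, 2.4], [-1.31, 4.45], [0.19, 1.91], [-2.76, 2.76]. Speed limits (rad/s): [2.39, 2.39, 3.14, 3.14, 3.14, 3.14, 3.14].

INTERFACE

Orientations are given as a unit quaternion [x, y, z, w].
In Python, from bench import status, capture, job, arm gives the robot as it stands.
- The arm moves only by the shell command python3 -m inch 'ROWS' [OPENING]. ROWS is JSON, a list that holds one entry, the list of rows, each a list of 6 numbers: the shift along the tool's x, y, z in mm, then the turn, a rotation vector about the tool's x, y, z in rad. In form: [[[dx, dy, dz, ax, ay, az], ...]]. A call has 1 to 5 rows; each row is the pose to reach, as a shift and turn from the pose commanded when the call began, along the tool's axes at that moment; what a row does not reach only later rows make up. A row lasts 1/8 s, in which the tool goes at most 62.5 mm and 10.7 degrees, less where a joint would pass 70% of its speed; a pose out of reach is approached as far as the arm can. A call with a gripper value outside its range is refused whole. OPENING is the opening, from -1 (shut) to 1 (fully open), set as the call begins (- or left out, the last holds). The fingers move at their own pace and stop on an object; the grip force is fixed at half the most. Time passes only in rows, so rows that repeat a pose let the fingers close. It gives the time, the measured TCP pose, the force and the opening at its end, in the units of the state.
- status.observe(): the state, without advancing time (a new reading comes with each control period).
- capture(name): name is "side" or "top" or "wrist"; returns a dict with "color" (420x560x3 uint8, red, green, blue), "intrinsics" (3x3 intrinsics, pixels), "k1" (the pictures are not rectified: a ray, as slopes to the right and down, at radius r is drawn at 1 + k1 r^2 times it, then the intrinsics apply), "R" (3x3) and "t" (3): a world point X has camera coordinates R X + t; the wrist camera has in their place "tool_from_camera" (4x4, takes a point from camera to tool coordinates, whose origin is the TCP and whose axes are the flange's). Camera axes: x right, y down, z forward; pixel columns grow to the right and rows downward; lengths in mm; the calibration is good to about 2 mm. A picture is of the moment at which its call begins: read the wrist's pose just before it. There is no depth.
- job.hand_in(): hands the job in, once; it reports no verdict.
The state is a dict: "t": time; "qpos": joint angles; "joint_vel": joint speeds; "joint_efforts": joint torques, N m; "eef_pos": TCP position; "orientation": TCP orientation; "force": force on the tool from outside, world axes, zero at the start; "moment": the same for the moment, N m; "gripper_width": opening from 0.0 (shut) to 1.0 (fully open).
Only numpy, scipy, OpenCV 4.12 (cv2) and the standard library are available. Lean on these libraries where they do the work, as an engineer would, in place of code of your own. Each camera call takes 0.05 s, during which the arm holds its last target. There are 200 camera calls.

TASK

On the jeweller's inspection slide, press the green ribbed pad in the middle of the steel slide down with the fingertips to free its brake and, keeping it pressed, gently push the slide along the rail until it rests against the red stop, so that the ring comes under the lens. Then let the pad come up and move clear. Grip and lift nothing, never force the slide while its brake holds, do not shift the red stop, and leave the steel mandrel, the jar and the black tray where they are.

Things in the scene. Friction and masses are not known exactly. Their poses are not given: they have to be found in the camera images.
- rail: Fixed base: dark steel plate 75 x 300 x 12 mm with an aluminium rail along its middle, rail top 30 mm above the table, end blocks 32 mm high. Origin on the table under the plate's centre; y runs along the rail from the slide towards the red stop, x across it (ring and lens are on the +x side), z up.
- slide: Steel slide on the rail, 60 mm across (x), 66 mm along it (y). Origin on the rail's axis at table height under its middle; axes as the rail's. An 8 mm cheek at each y end, top 59 mm high, leaves 50 mm between them over the pad. An arm to +x holds a gold ring 93 mm from the rail's axis, below 48 mm height. Braked it resists about 45 N; with the pad pressed it slides with 1 to 2 N.
- pad_top (a point): Centre of the upper face of the green ribbed release pad in the middle of the slide, between the cheeks; the pad is 36 mm across the rail and 46 mm along it, its face 47 mm above the table when up and 41 mm when fully down. The point moves with the pad.
- release_pad (a joint): How far the pad is down, m: 0 up (brake on), 0.006 fully down. The spring takes 5 N to start, 10 N fully down. The brake is free from 2 mm; press 3 to 6 mm to slide (fully down does no harm). It springs back when let go, but may rest up to 2 mm down where its teeth meet tooth on tooth; it then catches within 4 mm of travel.
- brake_strip (a point): Point on the toothed strip under the rail, out of sight, that the slide's brake grips. The strip stays where it is unless the slide is forced with the brake on; not to be touched.
- slide_nose (a point): Middle of the slide's leading end face (33 mm from the slide's middle in the rail's +y), 45 mm above the table.
- stop_face (a point): Middle of the red stop's face that the slide comes against, 45 mm high. The stop, 50 mm across, 20 mm along the rail, 61 mm high, is clamped on the rail (slips only above about 70 N). Its arm holds a level lens 53 mm wide, 80 mm high, 93 mm to the +x side of the rail's axis, over the ring's place when slide and stop touch. The slide starts 40 to 165 mm away.
- mandrel: Bystander: small steel ring mandrel, foot 52 mm wide, tapering to a 14 mm top 85 mm high. Origin at the centre of its underside.
- jar: Bystander: amber glass jar with brass-coloured cap, 42 mm wide, 55 mm high. Origin at the centre of its underside.
- tray: Bystander: black tray with four compartments, 58 x 45 x 22 mm. Origin at the centre of its underside.

How it is judged (in metres and radians):
On the way, in this order (a step that is already met when the one before it is completed fails the run):
1. the pad is pressed down at least 2.5 mm while the slide is still within 20 mm of where it started (value of joint release_pad above 0.0025 m and distance of slide_nose from where it was at the start of the episode below 0.02 m), for 0.1 s.
2. the slide is against the red stop (within 3.5 mm) (distance between slide_nose and stop_face below 0.0035 m), for 0.1 s.
At the end, for the whole second after the job is handed in: The slide rests against the red stop (gap under 3.5 mm), at rest, the pad is let go (under 3 mm down), the brake strip has not been dragged more than 4 mm, the stop has not shifted more than 4 mm and the mandrel, jar and tray not more than 15 mm (distance between slide_nose and stop_face below 0.0035 m and value of joint release_pad below 0.003 m and linear speed of slide below 0.01 m/s and distance of each of stop_face, brake_strip from where it was at the start of the episode below 0.004 m and distance of each of mandrel, jar, tray from where it was at the start of the episode below 0.015 m); the robot touches nothing.
It fails at once if the slide is forced with its brake on (the brake strip dragged more than 4 mm along the rail) (distance of brake_strip from where it was at the start of the episode above 0.004 m).
It fails at once if the slide or its pad is gripped or rammed (more than 50 N from the fingers) (contact force between the fingers and slide above 50 N).
It fails at once if the red stop is shifted more than 4 mm (distance of stop_face from where it was at the start of the episode above 0.004 m).
It fails at once if the mandrel, jar or tray is disturbed (moved more than 15 mm) (distance of any of mandrel, jar, tray from where it was at the start of the episode above 0.015 m).
It also fails if it takes over 48 s, if anything falls off the work surface, if the arm or the gripper's body presses on something with over 40 N, if the wrist force passes 120 N, or if a joint passes its speed limit or range.

## Working session

There is one attempt and no reset: what is moved stays moved. The work goes in short steps, Python scripts to look and compute and a shell command to move; the robot and the scene stay as the last step left them, time stands still between calls to the robot, and variables do not carry over. Pictures are saved under pics/ and viewed, about 8 in all and at most 12, crops included, and the job is handed in when it is done.

```bash
mkdir -p pics; ls; python3 - <<'E'
from bench import status,capture
import cv2,pickle,numpy as np
print(status.observe())
d={}
for n in("side","top"):
    c=capture(n);d[n]=c;cv2.imwrite(f"pics/{n}0.png",c["color"][:,:,::-1]);print(n,c["intrinsics"],c["k1"],c["R"],c["t"])
pickle.dump(d,open("cams.pkl","wb"))
a=np.hstack([cv2.resize(d[n]["color"],(400,300)) for n in d]);
E
```

```text
pics
{'t': 0.0, 'qpos': array([ 1.10777261,  0.53717673, -0.00442242,  1.53888313,  0.00262349,
        1.06728276, -0.07118256]), 'joint_vel': array([-0.00176903, -0.00051106,  0.00031951,  0.00035992,  0.00124358,
       -0.00095222, -0.00127599]), 'joint_efforts': array([-3.62800911e-04, -5.70961511e+01,  9.90462564e-01, -2.51597053e+01,
       -5.62012126e-02,  1.77103502e-02,  1.55891298e-04]), 'eef_pos': array([ 250.94751762, -598.93145029,  237.82848833]), 'orientation': array([ 9.80371925e-01,  1.97155087e-01, -2.48071321e-04, -8.36257935e-04]), 'force': array([-0.7054278 , -0.08785587, -0.01365062]), 'moment': array([ 0.0037305 ,  0.02440888, -0.0005878 ]), 'gripper_width': 0.998104704912058}
side [[438.82016036   0.         276.67525277]
 [  0.         438.82016036 208.96944341]
 [  0.           0.           1.        ]] 0.008239912034092082 [[-0.93884278 -0.34424771  0.00823114]
 [-0.25327266  0.67414332 -0.69381823]
 [ 0.23329636 -0.65347096 -0.72010313]] [524.23032272 167.76272263 863.94337422]
top [[479.96690806   0.         279.83183006]
 [  0.         479.96690806 215.87776962]
 [  0.           0.           1.        ]] -0.1661693259226077 [[ 0.00975683 -0.9996279  -0.02547302]
 [-0.9847544  -0.00518093 -0.17387334]
 [ 0.17367667  0.02678112 -0.98443851]] [ 63.02720503 574.7871006  961.53386153]
```

View pics/top0.png

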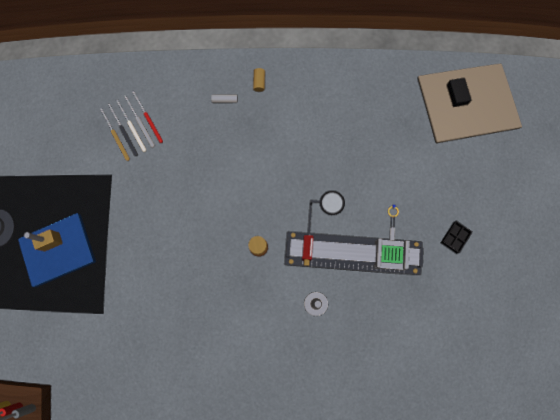

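View pics/side0.png

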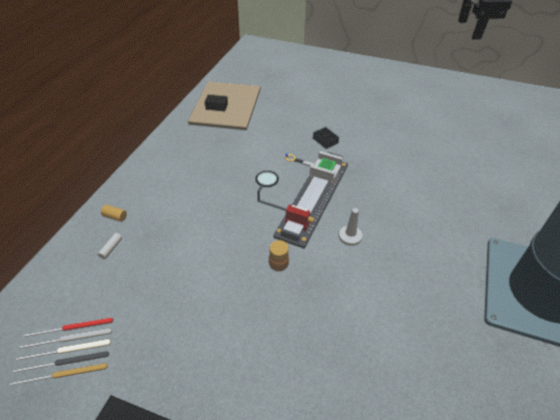

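The top view shows the slide's green pad at about (393,255) and the red stop at (307,248). The lens is at (332,203), so rail +y runs roughly along world +y. The jar is at (258,246), the mandrel at (316,303) and the tray at (456,237).

```bash
cat >h.py <<'E'
import numpy as np,cv2
from scipy.spatial.transform import Rotation as Ro
def ray(c,px):
    K=np.array(c["intrinsics"]);u=np.array([(px[0]-K[0,2])/K[0,0],(px[1]-K[1,2])/K[1,1]]);s=u.copy()
    for _ in range(20): s=u/(1+c["k1"]*(s@s))
    return np.append(s,1)
def onplane(c,px,z,Rwc=None,o=None):
    if Rwc is None: Rwc=np.array(c["R"]).T;o=-Rwc@np.array(c["t"])
    d=Rwc@ray(c,px);return o+d*(z-o[2])/d[2]
def masks(img):
    h=cv2.cvtColor(img,cv2.COLOR_RGB2HSV)
    g=cv2.inRange(h,(45,110,70),(80,255,255));r=cv2.inRange(h,(0,150,60),(8,255,255))|cv2.inRange(h,(172,150,60),(180,255,255))
    return g,r
def blobs(m,n=30):
    cs,_=cv2.findContours(m,cv2.RETR_EXTERNAL,cv2.CHAIN_APPROX_NONE)
    return [c for c in sorted(cs,key=cv2.contourArea,reverse=True) if cv2.contourArea(c)>n]
E
python3 - <<'E'
import pickle;from h import *
d=pickle.load(open("cams.pkl","rb"))
for n,c in d.items():
    g,r=masks(c["color"])
    for nm,m,z in(("g",g,47),("r",r,61)):
        for b in blobs(m):
            q=cv2.minAreaRect(b);print(n,nm,q,onplane(c,q[0],z).round(1),[onplane(c,p,z).round(0)[:2].tolist() for p in cv2.boxPoints(q)])
c=d["top"]
for nm,p,z in(("screwTL",(293,235),12),("screwTR",(417,244),12),("screwBL",(291,262),12),("screwBR",(416,271),12),("lens",(332,203),80),("mand top",(317,304),85),("jar",(258,245),55),("tray",(456,237),22),("ring",(393,211),45)):
    print(nm,onplane(c,p,z).round(0))
E
```

```text
side g ((326.8500061035156, 163.45001220703125), (13.914021492004395, 8.5381498336792), 18.434947967529297) [ 494.8 -178.    47. ] [[511.0, -165.0], [513.0, -196.0], [479.0, -191.0], [477.0, -160.0]]
side r ((87.01350402832031, 323.5810546875), (3.452378749847412, 48.826499938964844), 80.53767395019531) [759.  386.8  61. ] [[795.0, 405.0], [728.0, 364.0], [723.0, 369.0], [790.0, 409.0]]
side r ((297.60003662109375, 211.2000274658203), (21.50348663330078, 5.0596442222595215), 18.43494987487793) [507.4  11.6  61. ] [[530.0, 17.0], [532.0, 2.0], [485.0, 6.0], [484.0, 21.0]]
top g ((392.0, 254.0), (16.0, 20.0), 90.0) [ 495.  -168.8   47. ] [[512.0, -148.0], [512.0, -191.0], [478.0, -190.0], [478.0, -147.0]]
top r ((306.9966125488281, 247.0712890625), (9.037379264831543, 24.210660934448242), 2.726311206817627) [507.4  10.3  61. ] [[483.0, 21.0], [533.0, 19.0], [532.0, -0.0], [482.0, 2.0]]
top r ((152.984619140625, 127.22308349609375), (33.61341094970703, 3.224902629852295), 60.2551155090332) [770.6 350.3  61. ] [[804.0, 375.0], [808.0, 369.0], [738.0, 326.0], [734.0, 332.0]]
top r ((6.5, 412.0), (8.0, 13.0), 90.0) [134.4 660.1  61. ] [[141.0, 677.0], [145.0, 643.0], [127.0, 643.0], [123.0, 677.0]]
screwTL [539.  39.  12.]
screwTR [ 520. -232.   12.]
screwBL [480.  43.  12.]
screwBR [ 461. -228.   12.]
lens [597. -41.  80.]
mand top [391.  -9.  85.]
jar [512. 112.  55.]
tray [ 535. -318.   22.]
ring [ 587. -174.   45.]
```

```bash
cat >>h.py <<'E'
def need(x,y,z,yaw=1.50):
    from bench import status
    s=status.observe();p=np.array(s["eef_pos"]);R=Ro.from_quat(s["orientation"])
    T=Ro.from_matrix(np.array([[np.cos(yaw),np.sin(yaw),0],[np.sin(yaw),-np.cos(yaw),0],[0,0,-1]]).T)
    print("t",round(s["t"],2),"pos",p.round(1),"F",np.round(s["force"],1),"shift",R.inv().apply(np.array([x,y,z])-p).round(1),"turn",(R.inv()*T).as_rotvec().round(3),"q",np.round(s["qpos"],2))
E
python3 -m inch '[[[39,-30,6,0,0,-0.11],[78,-60,12,0,0,-0.22],[117,-90,18,0,0,-0.33],[156,-120,24,0,0,-0.44],[195,-150,30,0,0,-0.55]]]' -1
python3 -c "from h import *;need(492,-169,170)"
```

```text
t: 0.72
eef_pos: [373.5, -384.2, 208.3]
orientation: [0.889, 0.458, -0.0, -0.0]
force: [0.7, 0.3, 0.3]
gripper_width: 0.455
t 0.72 pos [ 373.5 -384.2  208.3] F [0.7 0.3 0.3] shift [244.  -28.7  38.4] turn [-0.   -0.   -0.55] q [ 0.87  0.39 -0.2   1.86  0.09  0.9   0.01]
```

```bash
python3 -m inch '[[[49,-6,8,0,0,-0.11],[98,-12,16,0,0,-0.22],[147,-17,24,0,0,-0.33],[196,-23,32,0,0,-0.44],[244,-29,38,0,0,-0.55]]]'
python3 - <<'E'
from h import *
from bench import status,capture
import pickle
need(495,-169,100)
s=status.observe();c=capture("wrist");img=c["color"];cv2.imwrite("pics/w1.png",img[:,:,::-1]);pickle.dump((s,c),open("w1.pkl","wb"))
R=Ro.from_quat(s["orientation"]).as_matrix();M=np.array(c["tool_from_camera"]);Rw=R@M[:3,:3];o=np.array(s["eef_pos"])+R@M[:3,3]
print(o)
g,r=masks(img)
for nm,m,z in(("g",g,47),("r",r,61)):
    for b in blobs(m,150):
        q=cv2.minAreaRect(b);print(nm,np.round(q[0]),np.round(q[1]),onplane(c,q[0],z,Rw,o).round(1),[onplane(c,p,z,Rw,o).round(0)[:2].tolist() for p in cv2.boxPoints(q)])
E
```

```text
t: 1.35
eef_pos: [492.4, -169.3, 170.2]
orientation: [0.732, 0.682, -0.0, -0.0]
force: [0.7, -0.0, -0.2]
gripper_width: 0.003
t 1.35 pos [ 492.4 -169.3  170.2] F [ 0.7 -0.  -0.2] shift [ 0.5  2.6 70.2] turn [-0.001 -0.     0.   ] q [ 0.55  0.44 -0.38  1.92  0.22  0.82 -0.02]
[497.24172631 -97.56809018 316.23376988]
g [278. 198.] [55. 45.] [ 495.1 -170.7   47. ] [[480.0, -148.0], [514.0, -150.0], [511.0, -194.0], [476.0, -192.0]]
```

View pics/w1.png

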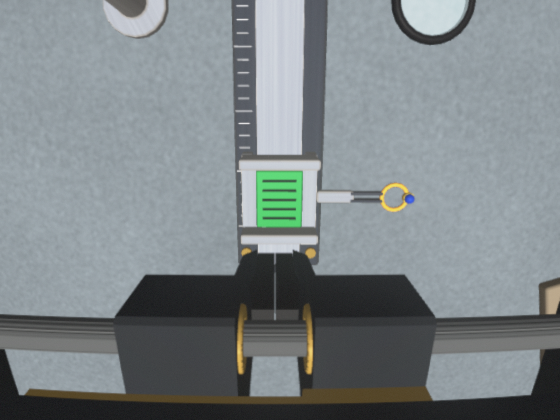

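The wrist view shows the pad at (278,198), with the shut fingers just behind it. It gives (495,-171) against (495,-169) from the top view, and the pad measures about 34 x 44 mm, as it should. I'm descending onto it.

```bash
python3 -m inch '[[[0,3,30,0,0,0],[0,3,60,0,0,0],[0,3,90,0,0,0],[0,3,112,0,0,0],[0,3,112,0,0,0]]]'
python3 -m inch '[[[0,0,3,0,0,0],[0,0,6,0,0,0],[0,0,8,0,0,0],[0,0,10,0,0,0],[0,0,10,0,0,0]]]'
python3 -c "from h import *;need(495,-170,43)"
```

```text
t: 2.02
eef_pos: [493.6, -170.7, 57.3]
orientation: [0.733, 0.68, -0.001, -0.002]
force: [-0.1, 0.1, 0.6]
gripper_width: 0.002
t: 2.65
eef_pos: [495.0, -171.0, 48.7]
orientation: [0.733, 0.68, -0.0, -0.0]
force: [0.4, 0.3, -0.1]
gripper_width: 0.003
t 2.65 pos [ 495.  -171.    48.7] F [ 0.4  0.3 -0.1] shift [ 1.  -0.1  5.7] turn [-0.    -0.    -0.003] q [ 0.48  0.64 -0.3   1.97  0.33  0.58 -0.11]
```

```bash
python3 -m inch '[[[0,0,1,0,0,0],[0,0,2,0,0,0],[0,0,3,0,0,0],[0,0,4,0,0,0],[0,0,4,0,0,0]]]'
python3 -m inch '[[[0,0,1,0,0,0],[0,0,2,0,0,0],[0,0,2,0,0,0],[0,0,2,0,0,0],[0,0,2,0,0,0]]]'
```

```text
t: 3.28
eef_pos: [495.3, -171.1, 45.1]
orientation: [0.733, 0.68, -0.0, 0.0]
force: [-1.2, -0.7, 7.3]
gripper_width: 0.001
t: 3.9
eef_pos: [495.3, -171.1, 43.3]
orientation: [0.733, 0.68, -0.0, 0.0]
force: [-1.9, 0.4, 8.6]
gripper_width: 0.008
```

Force 8.6 N means the pad is about 4 mm down. Now a small test push along tool +x.

```bash
python3 -m inch '[[[0,0,0.7,0,0,0],[0,0,0.7,0,0,0],[2,0,0.7,0,0,0],[4,0,0.7,0,0,0],[7,0,0.7,0,0,0]]]'
python3 -m inch '[[[3,0,0,0,0,0],[6,0,0,0,0,0],[9,0,0,0,0,0],[12,0,0,0,0,0],[12,0,0,0,0,0]]]'
python3 - <<'E'
from h import *;from bench import capture
need(507.4-3,10.5-43,43)
c=capture("top");g,r=masks(c["color"])
for b in blobs(g): q=cv2.minAreaRect(b);print(q,onplane(c,q[0],44))
cv2.imwrite("pics/t2.png",cv2.resize(c["color"][190:320,230:480,::-1],None,fx=3,fy=3))
E
```

```text
t: 4.53
eef_pos: [495.8, -164.8, 42.6]
orientation: [0.733, 0.68, -0.0, 0.001]
force: [-1.9, -0.8, 8.0]
gripper_width: 0.009
t: 5.15
eef_pos: [496.7, -152.3, 42.6]
orientation: [0.733, 0.68, -0.0, 0.0]
force: [-2.8, -0.2, 8.4]
gripper_width: 0.003
t 5.15 pos [ 496.7 -152.3   42.6] F [-2.8 -0.2  8.4] shift [120.   -1.1  -0.4] turn [ 0.     0.001 -0.003] q [ 0.44  0.64 -0.29  1.98  0.33  0.56 -0.15]
```

View pics/t2.png

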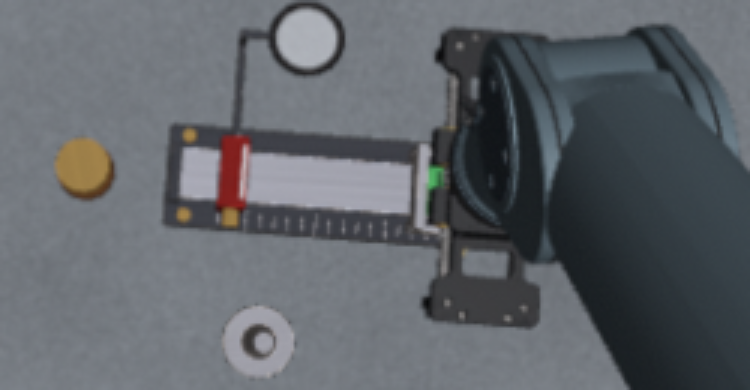

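The slide is following: the leading cheek moved from about x=379 to 370 px, roughly 19 mm. About 117 mm remain.

```bash
for i in 1; do
python3 -m inch '[[[5,0,0,0,0,0],[10,0,0,0,0,0],[15,0,0,0,0,0],[20,0,0,0,0,0],[25,0,0,0,0,0]]]'
python3 -m inch '[[[5,0,0,0,0,0],[10,0,0,0,0,0],[15,0,0,0,0,0],[20,0,0,0,0,0],[25,0,0,0,0,0]]]'
python3 -m inch '[[[5,0,0,0,0,0],[10,0,0,0,0,0],[15,0,0,0,0,0],[20,0,0,0,0,0],[25,0,0,0,0,0]]]'
python3 -m inch '[[[5,0,0,0,0,0],[10,0,0,0,0,0],[15,0,0,0,0,0],[20,0,0,0,0,0],[25,0,0,0,0,0]]]'
done
python3 - <<'E'
from h import *;from bench import capture
need(507.4-3,10.5-43,43)
c=capture("top")
cv2.imwrite("pics/t3.png",cv2.resize(c["color"][190:320,230:480,::-1],None,fx=3,fy=3))
E
```

```text
t: 5.82
eef_pos: [498.4, -127.7, 42.6]
orientation: [0.733, 0.68, -0.0, 0.0]
force: [-1.8, -0.8, 8.2]
gripper_width: 0.009
t: 6.45
eef_pos: [500.2, -102.7, 42.6]
orientation: [0.733, 0.68, -0.0, 0.0]
force: [-2.3, -1.2, 7.6]
gripper_width: 0.006
t: 7.08
eef_pos: [502.1, -77.7, 42.5]
orientation: [0.733, 0.68, -0.0, 0.0]
force: [-1.6, -1.3, 8.8]
gripper_width: 0.007
t: 7.7
eef_pos: [503.9, -52.7, 42.5]
orientation: [0.733, 0.68, -0.0, 0.0]
force: [-2.1, -0.6, 8.8]
gripper_width: 0.005
t 7.7 pos [503.9 -52.7  42.5] F [-2.1 -0.6  8.8] shift [20.2 -1.  -0.5] turn [-0.     0.001 -0.003] q [ 0.24  0.63 -0.28  2.01  0.33  0.54 -0.35]
```

View pics/t3.png

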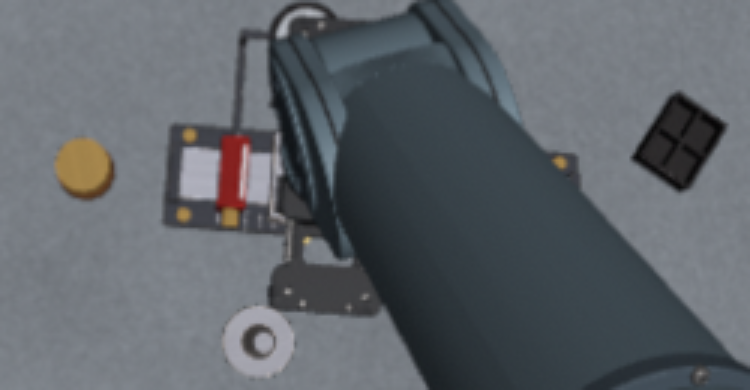

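The cheek edge is at about 272 and the stop edge at 250 in the 3x crop, so the gap is about 16 to 18 mm. I'll go on slowly, watching the force.

```bash

python3 -m inch '[[[3,0,0,0,0,0],[6,0,0,0,0,0],[8,0,0,0,0,0],[10,0,0,0,0,0],[12,0,0,0,0,0]]]'
python3 -m inch '[[[1,0,0,0,0,0],[2,0,0,0,0,0],[3,0,0,0,0,0],[4,0,0,0,0,0],[4,0,0,0,0,0]]]'
```

```text
t: 8.38
eef_pos: [504.7, -40.8, 42.5]
orientation: [0.733, 0.68, -0.0, 0.0]
force: [-2.8, -1.6, 8.9]
gripper_width: 0.005
t: 9.0
eef_pos: [505.0, -36.7, 42.5]
orientation: [0.733, 0.68, -0.0, 0.0]
force: [-1.6, -1.2, 8.3]
gripper_width: 0.006
```

```bash

python3 -m inch '[[[0.5,0,0,0,0,0],[1,0,0,0,0,0],[1.5,0,0,0,0,0],[2,0,0,0,0,0],[2,0,0,0,0,0]]]'
```

```text
t: 9.62
eef_pos: [505.1, -35.7, 42.5]
orientation: [0.733, 0.68, -0.001, 0.0]
force: [-1.9, -3.6, 8.5]
gripper_width: 0.004
```

```bash

python3 -m inch '[[[0.5,0,0,0,0,0],[1,0,0,0,0,0],[1.5,0,0,0,0,0],[2,0,0,0,0,0],[2,0,0,0,0,0]]]'
python3 - <<'E'
from h import *;from bench import capture
need(507.4-3,10.5-43,43)
w=capture("wrist")["color"];cv2.imwrite("pics/w4.png",w[:,:,::-1])
E
```

```text
t: 10.25
eef_pos: [505.3, -34.9, 42.5]
orientation: [0.733, 0.68, -0.001, 0.001]
force: [-1.4, -6.4, 8.3]
gripper_width: 0.006
t 10.25 pos [505.3 -34.9  42.5] F [-1.4 -6.4  8.3] shift [ 2.3 -1.  -0.5] turn [-0.     0.003 -0.005] q [ 0.2   0.63 -0.28  2.01  0.32  0.54 -0.38]
```

View pics/w4.png

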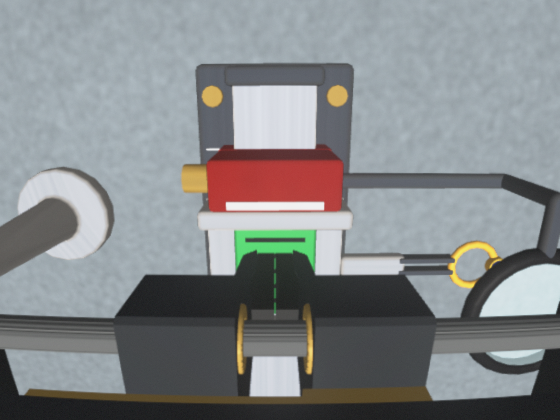

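The slide is flat against the red stop (contact edge at row ~212). The force along the rail is rising (6.4 N) with hardly any travel. I'll lift straight up and let the pad rise.

```bash

python3 -m inch '[[[0,0,-1,0,0,0],[0,0,-2,0,0,0],[0,0,-3,0,0,0],[0,0,-4,0,0,0],[0,0,-5,0,0,0]]]'
python3 -m inch '[[[-2,0,-3,0,0,0],[-3,0,-6,0,0,0],[-3,0,-15,0,0,0],[-3,0,-30,0,0,0],[-3,0,-60,0,0,0]]]'
python3 -m inch '[[[0,0,-30,0,0,0],[-30,0,-60,0,0,0],[-70,0,-80,0,0,0],[-110,0,-80,0,0,0],[-150,0,-80,0,0,0]]]'
python3 -m inch '[[[-40,0,0,0,0,0],[-80,0,0,0,0,0],[-120,0,0,0,0,0],[-120,0,0,0,0,0],[-120,0,0,0,0,0]]]'
python3 - <<'E'
from h import *;from bench import capture
import pickle
c=capture("top");c0=pickle.load(open("cams.pkl","rb"))["top"]
for nm,k in(("before",c0),("now",c)):
    g,r=masks(k["color"])
    for b in blobs(g)[:1]: q=cv2.minAreaRect(b);print(nm,"g",q,onplane(k,q[0],47).round(1))
    for b in blobs(r): 
        q=cv2.minAreaRect(b)
        if q[0][0]>250: print(nm,"r",q,onplane(k,q[0],61).round(1))
cv2.imwrite("pics/t5.png",cv2.resize(c["color"][190:320,230:480,::-1],None,fx=3,fy=3))
need(500,-170,150)
E
```

```text
t: 10.92
eef_pos: [505.6, -32.9, 47.2]
orientation: [0.733, 0.68, -0.0, 0.0]
force: [0.3, -2.4, 3.1]
gripper_width: 0.0
t: 11.55
eef_pos: [504.5, -35.2, 107.7]
orientation: [0.733, 0.681, -0.0, -0.001]
force: [-0.2, -0.4, 0.7]
gripper_width: 0.007
t: 12.18
eef_pos: [494.2, -186.2, 188.5]
orientation: [0.733, 0.681, 0.0, 0.001]
force: [0.5, -1.1, 0.4]
gripper_width: 0.005
t: 12.8
eef_pos: [485.4, -303.7, 187.6]
orientation: [0.733, 0.681, 0.0, -0.0]
force: [0.8, 0.2, 0.2]
gripper_width: 0.006
before g ((392.0, 254.0), (16.0, 20.0), 90.0) [ 495.  -168.8   47. ]
before r ((306.9966125488281, 247.0712890625), (9.037379264831543, 24.210660934448242), 2.726311206817627) [507.4  10.3  61. ]
now g ((327.5, 249.0), (16.0, 21.0), 90.0) [505.2 -33.   47. ]
now r ((306.9966125488281, 247.0712890625), (9.037379264831543, 24.210660934448242), 2.726311206817627) [507.4  10.3  61. ]
t 12.85 pos [ 485.6 -303.2  187.5] F [-0.5  0.6 -1. ] shift [133.9   4.7  37.6] turn [ 0.    -0.001 -0.002] q [ 0.71  0.48 -0.3   1.78  0.18  0.9   0.26]
```

View pics/t5.png

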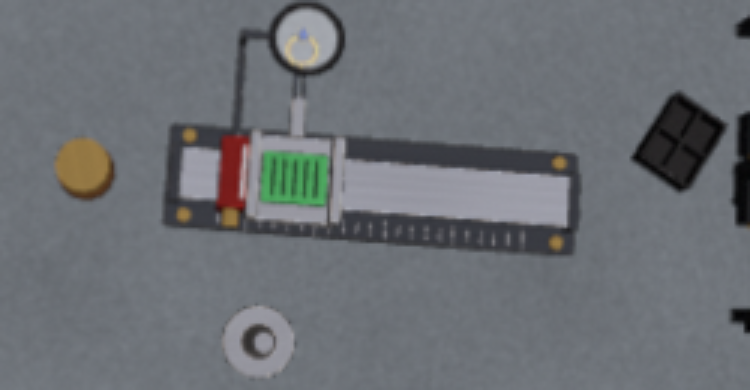

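Centre to centre is now 43.4 mm (43 means touching). The stop, jar, mandrel and tray have not moved, and the ring is under the lens. One close check of the gap from above.

```bash

python3 -m inch '[[[50,0,0,0,0,0],[100,0,0,0,0,0],[150,0,0,0,0,0],[210,0,0,0,0,0],[210,0,0,0,0,0]]]'
python3 -m inch '[[[0,0,0,0,0,0],[0,0,0,0,0,0]]]'
python3 - <<'E'
from h import *;from bench import capture,status
s=status.observe();c=capture("wrist");img=c["color"]
R=Ro.from_quat(s["orientation"]).as_matrix();M=np.array(c["tool_from_camera"]);Rw=R@M[:3,:3];o=np.array(s["eef_pos"])+R@M[:3,3]
print(o);g,r=masks(img)
for nm,m,z in(("g",g,47),("r",r,61)):
    for b in blobs(m,150):
        q=cv2.minAreaRect(b);print(nm,np.round(q[0]),np.round(q[1]),onplane(c,q[0],z,Rw,o).round(1))
b=blobs(g)[0];x,y,w,h=cv2.boundingRect(b);cv2.imwrite("pics/w6.png",cv2.resize(img[max(0,y-70):y+h+20,max(0,x-40):x+w+40,::-1],None,fx=4,fy=4)[:600,:800])
E
```

```text
t: 13.48
eef_pos: [501.1, -88.1, 187.7]
orientation: [0.729, 0.685, 0.001, -0.001]
force: [-0.8, -1.2, -0.4]
gripper_width: 0.004
t: 13.72
eef_pos: [500.5, -96.4, 187.0]
orientation: [0.733, 0.68, -0.0, 0.0]
force: [-0.3, -0.1, 0.5]
gripper_width: 0.007
[505.64321194 -24.54360652 332.97378515]
g [274. 116.] [58. 45.] [504.8 -36.   47. ]
r [274.  56.] [27. 69.] [508.    6.6  61. ]
```

View pics/w6.png

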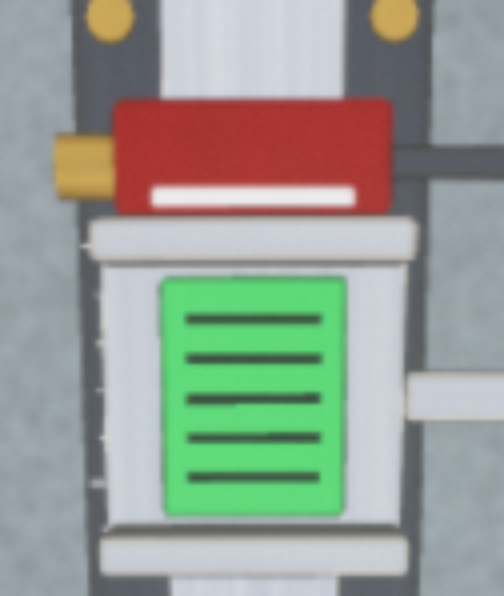

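The slide meets the stop with no visible gap, and the pad is free. Handing in.

```bash
python3 -c "
from bench import job
print(job.hand_in())"
```

```text
the job is handed in; nothing more can be done
None
```

The slide is against the red stop with the ring under the lens, and I handed the job in at about 14 s of the 48 s allowed; no verdict was reported. I pressed the pad with the shut fingertips to about 4–5 mm (8–9 N). I then pushed the slide about 136 mm along the rail until the force along it rose to 6.4 N, lifted straight up and moved clear.

- **Gap:** the last wrist picture shows no visible gap. The distance from pad centre to stop centre measures 43.4 mm in the top view and 42.7 mm in the wrist view, where touching is 43 mm.
- **Other objects:** the stop's position in the top view is unchanged to the pixel. The jar, mandrel and tray look where they were, judged by eye.
- **Robot:** nothing touches the tool. The largest force reading was about 11 N, well under the limits.
- **Not measured:** I did not measure how far the pad is down after release. The fingers left it with the force falling to zero, so it should be within its 2 mm rest range. The brake strip is out of sight, so I could not check it directly, but I never pushed with the pad up.
- **Disagreement:** the absolute positions from the two cameras differ by about 3 mm along the rail for both pad and stop. The gap is barely affected.

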